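# Fetch the stage clamp that matches the sample

### The job

On the bench of the microscope room a sample board lies in front of the bin tray, with one stage clamp screwed to it as the sample. Take the loose clamp of the same shape out of the bins and set it down, without dropping it, flat on that board with its knob in the middle of the empty white square, and let go. The other board, put away on the grey mat on the right, is not in use.

Things in the scene. Friction and masses are not known exactly. Their poses are not given: they have to be found in the camera images.
- fork_clamp: Loose fork-shaped aluminium clamp, 72 x 46 mm, 8 mm thick, 85 g: 46 mm wide block, two 12 mm wide prongs to x = 43 mm. Upright steel knob, 14 mm diameter, 8 to 34 mm above the underside. Origin: on the knob's axis, on the underside; z up, x along the prongs. Starts flat, any yaw, near the middle of one of three bins (140 x 150 mm, floor 5 mm and walls 22 mm above the table).
- tee_clamp: Loose T-shaped aluminium clamp, 72 x 50 mm, 8 mm thick, 70 g: 50 mm crossbar, 18 mm wide stem to x = 44 mm. Upright steel knob, 14 mm diameter, 8 to 34 mm above the underside. Origin: on the knob's axis, on the underside; z up, x along the stem. Starts flat, any yaw, near the middle of one of three bins (140 x 150 mm, floor 5 mm and walls 22 mm above the table).
- fork_board: Fixed black board, 110 x 220 x 8 mm: white 94 mm square at one end, sample fork-shaped clamp screwed on at the other, its knob 110 mm along -y from the origin. Origin: middle of the square, at table height; z up. The board in use lies between robot and bins (y > -0.1 m); the other is put away on a grey mat right of them (y < -0.4 m).
- tee_board: Fixed black board, 110 x 220 x 8 mm: white 94 mm square at one end, sample T-shaped clamp screwed on at the other, its knob 110 mm along -y from the origin. Origin: middle of the square, at table height; z up. The board in use lies between robot and bins (y > -0.1 m); the other is put away on a grey mat right of them (y < -0.4 m).
Not all that is in view belongs to the job. What is shaped like the tee_clamp but yellow is not meant.

How it is judged (in metres and radians):
On the way, in this order (a step that is already met when the one before it is completed fails the run):
1. the matching clamp is lifted out of its bin (((world y of fork_board above -0.3 m and height (world z) of fork_clamp above 0.035 m and contact force between the fingers and fork_clamp above 0.2 N) or (world y of tee_board above -0.3 m and height (world z) of tee_clamp above 0.035 m and contact force between the fingers and tee_clamp above 0.2 N))), for 0.1 s.
2. the matching clamp is lowered, still held, to within 12 mm of the board's top over the white square (((world y of fork_board above -0.3 m and horizontal distance between fork_clamp and fork_board below 0.03 m and height (world z) of fork_clamp below 0.02 m and contact force between the fingers and fork_clamp above 0.2 N) or (world y of tee_board above -0.3 m and horizontal distance between tee_clamp and tee_board below 0.03 m and height (world z) of tee_clamp below 0.02 m and contact force between the fingers and tee_clamp above 0.2 N))), for 0.02 s.
At the end, for the whole second after the job is handed in: The loose clamp of the same shape as the sample on the board in use lies at rest and flat (within about 6 degrees) on that board, its knob within 20 mm of the middle of the white square, released (((world y of fork_board above -0.3 m and horizontal distance between fork_clamp and fork_board below 0.02 m and height (world z) of fork_clamp between 0.004 and 0.012 m and angle between fork_clamp's own z axis and vertical below 0.1 rad and linear speed of fork_clamp below 0.02 m/s) or (world y of tee_board above -0.3 m and horizontal distance between tee_clamp and tee_board below 0.02 m and height (world z) of tee_clamp between 0.004 and 0.012 m and angle between tee_clamp's own z axis and vertical below 0.1 rad and linear speed of tee_clamp below 0.02 m/s))); the robot touches nothing.
It also fails if it takes over 35 s, if anything falls off the work surface, if the arm or the gripper's body presses on something with over 40 N, if the wrist force passes 120 N, or if a joint passes its speed limit or range.

### The arm

A 6-joint arm with a two-finger parallel gripper is mounted at the origin on the work surface. World frame = base frame: x ahead of the robot, y to its left, z up, the work surface at z = 0. Lengths are in m, angles in degrees, forces in N, time in s.
With the tool pointing down it reaches from about 0.3 to 0.75 m from the base axis. Payload 8.5 kg.
Tool frame: the origin (TCP) lies midway between the tips of the shut fingers; the grasp point (between the pads) lies 19 mm behind it (env.hold_point_z is the distance from the TCP to the grasp point, in m); z points along the fingers, y is the line along which they close (so a half turn about z gives the same grasp; the last joint's range is limited). The gripper opens to 85 mm and grips with 20 to 120 N. Pads are 22 mm wide; open, the fingers measure 114 mm over their backs; the gripper's body (76 mm by 85 mm) begins 54 mm behind the grasp point. The pads swing forward as they close: fully open they stand 13 mm farther back than shut.
Start: joints at [-88.883, 21.807, 74.336, -0, 83.858, -12.336], TCP at [0.128, -0.535, 0.231] pointing down, gripper open.
Joint ranges: [-178.18, 178.18], [-50.72, 133.34], [12.68, 142.11], [-81.47, 261.47], [9.98, 163.14], [-165.26, 165.26]. Speed limits (degrees/s): [136.94, 136.94, 180, 180, 180, 180].

### API

Orientations are given as a 3x3 rotation matrix whose columns are the frame's x, y, z axes.
In Python, from rig import observe, get_image, camera_info, env gives the robot as it stands.
- The arm moves only by the tool drive_tool, never from a script. Its arguments are lists of equal length, an entry for each row: "offset": the shift along the tool's x, y, z in units of 40 mm (1.0 is 40 mm), a list of three; "turn": the turn, a rotation vector about the tool's x, y, z in units of 6 degrees (1.0 is 6 degrees), a list of three; "hand": the opening, from 0 (shut) to 1 (fully open). A call has exactly 10 rows; each row shifts and turns the commanded pose from where the row before left it, along the tool's axes as they then stand; what a row does not reach is not made up. A row lasts 1/8 s, in which the tool goes at most 62.5 mm and 10.7 degrees, less where a joint would pass 70% of its speed; a pose out of reach is approached as far as the arm can. A call is refused whole if a number of a shift passes 1 or a number of a turn 1, either way. A call with a gripper value outside its range is refused whole. The fingers move at their own pace and stop on an object; "newtons" is the grip in N (left out, the last holds). Time passes only in rows, so rows that do not move let the fingers close, or fill a call up. It gives the time, the measured TCP pose, the force, the opening and the grip force at its end, in the units of the state.
- observe(): the state, without advancing time (a new reading comes with each control period).
- get_image(name): name is "scene" or "side" or "wrist"; returns the picture (420x560x3 uint8, blue, green, red); there is no depth.
- camera_info(name): a dict with "fx", "fy", "cx", "cy" (pixels), "k1" (the pictures are not rectified: a ray, as slopes to the right and down, at radius r is drawn at 1 + k1 r^2 times it, then the intrinsics apply), "world_to_cam" (4x4, takes a point from world to camera coordinates). Camera axes: x right, y down, z forward; pixel columns grow to the right and rows downward; lengths in m; the calibration is good to about 2 mm. A picture is of the moment at which its call begins: read the wrist's pose just before it. camera_info takes no time and is no camera call; for the wrist camera it gives the pose at the moment of the call.
- env.close_job(): hands the job in; it is judged then, once.
The state is a dict: "time_s": time; "q": joint angles; "qvel": joint speeds; "joint_efforts": joint torques, N m; "position": TCP position; "tool_rot": TCP orientation; "ft_force": force on the tool from outside, world axes, zero at the start; "wrist_torque": the same for the moment, N m; "grip_width": finger opening in m; "gripper_force": force on a finger pad.
Only numpy, scipy, OpenCV 4.12 (cv2) and the standard library are available. Lean on these libraries where they do the work, as an engineer would, in place of code of your own. Each camera call takes 0.05 s, during which the arm holds its last target. There are 200 camera calls.

## Working session

There is one attempt and no reset: what is moved stays moved. The work goes in short steps, Python scripts to look and compute and a tool call to move; the robot and the scene stay as the last step left them, time stands still between calls to the robot, and variables do not carry over. Pictures are saved under pics/ and viewed, at most 10 in all, crops included, and the job is handed in when it is done.

Besides the shell and the picture viewer there is one more tool, called after "Emit:" as a command line: name --argument value ..., lists and objects as JSON in quotes. drive_tool: Moves the arm, as the interface text tells. Its arguments: {"type":"object","properties":{"offset":{"type":"array"},"turn":{"type":"array"},"hand":{"type":"array"},"newtons":{"type":"number"}},"required":["offset","turn","hand"]}

```bash
mkdir -p pics; cat > h.py <<'E'
import numpy as np, cv2
from rig import observe,get_image,camera_info,env
def ray(cam,u,v,z,ci=None):
    c=ci or camera_info(cam)
    T=np.array(c["world_to_cam"])
    d=np.array([(u-c["cx"])/c["fx"],(v-c["cy"])/c["fy"]]); s=d.copy()
    for _ in range(30): s=d/(1+c["k1"]*(s@s))
    R=T[:3,:3]; o=-R.T@T[:3,3]; r=R.T@np.array([*s,1])
    return o+r*(z-o[2])/r[2]
E
python3 - <<'E'
from h import *
s=observe(); print(s["time_s"],s["position"],s["tool_rot"],s["grip_width"])
a=get_image("scene"); cv2.imwrite("pics/scene.png",a)
b=get_image("side"); cv2.imwrite("pics/side.png",b)
for n in("scene","side"):
    c=camera_info(n);T=np.array(c["world_to_cam"]);print(n,-T[:3,:3].T@T[:3,3],T[2,:3])
E
```

```text
0.0 [ 0.1279475  -0.53460192  0.23069101] [[ 9.72556276e-01  2.32667763e-01 -3.46100173e-05]
 [ 2.32667545e-01 -9.72555139e-01  1.52149236e-03]
 [ 3.20342074e-04 -1.48778957e-03 -9.99998842e-01]] 0.08550550635279135
scene [ 0.91191568 -0.6166084   0.6413157 ] [-0.42210083  0.58335686 -0.6939205 ]
side [-0.00896714  0.49355938  0.8154966 ] [ 0.48080247 -0.54384959 -0.68779111]
```

View pics/scene.png

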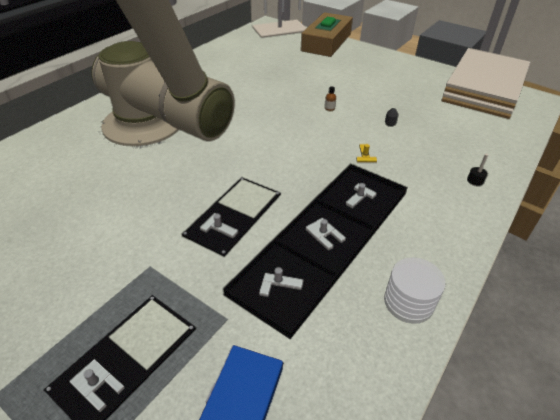

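View pics/side.png

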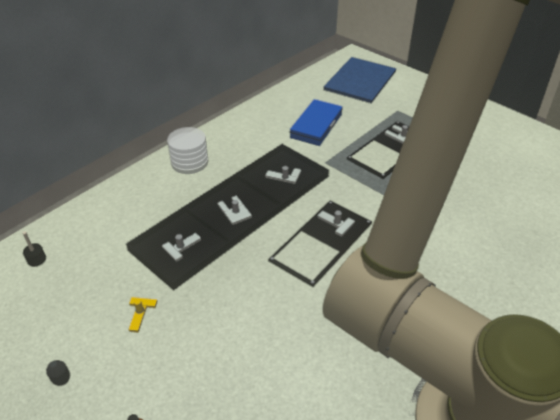

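The board in use has its sample at scene (217,225). The bins hold clamps at (280,282), (324,232) as a fork, and (361,194). I'll enlarge these to see which one matches.

```bash
python3 - <<'E'
import cv2,numpy as np
a=cv2.imread("pics/scene.png");b=cv2.imread("pics/side.png")
f=lambda i,u,v:cv2.resize(i[v-30:v+30,u-40:u+40],(400,300),interpolation=cv2.INTER_CUBIC)
g=np.vstack([np.hstack([f(a,217,225),f(a,280,282)]),np.hstack([f(a,360,192),f(b,337,220)])])
cv2.imwrite("pics/c1.png",g)
g=np.vstack([np.hstack([f(b,283,175),f(b,180,243)]),np.hstack([f(a,240,205),f(b,308,250)])])
cv2.imwrite("pics/c2.png",g)
E
```

```text
(no output)
```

View pics/c1.png

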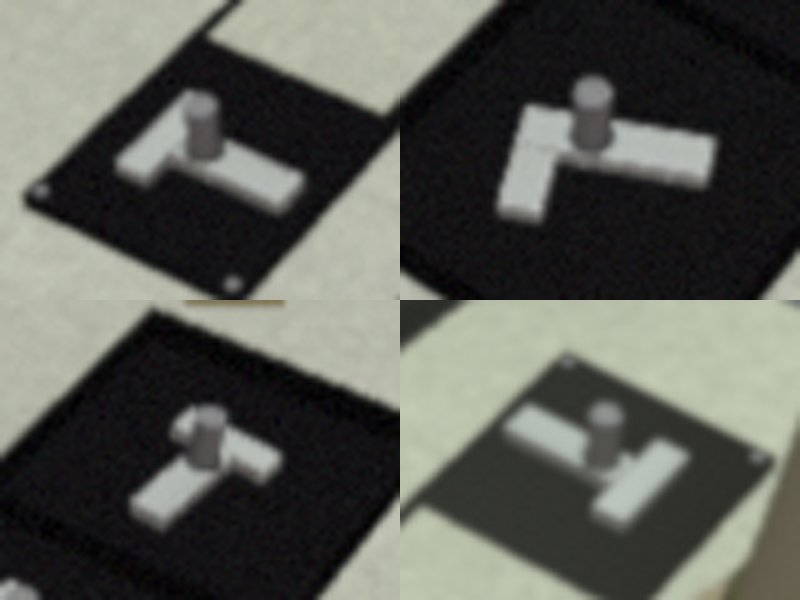

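View pics/c2.png

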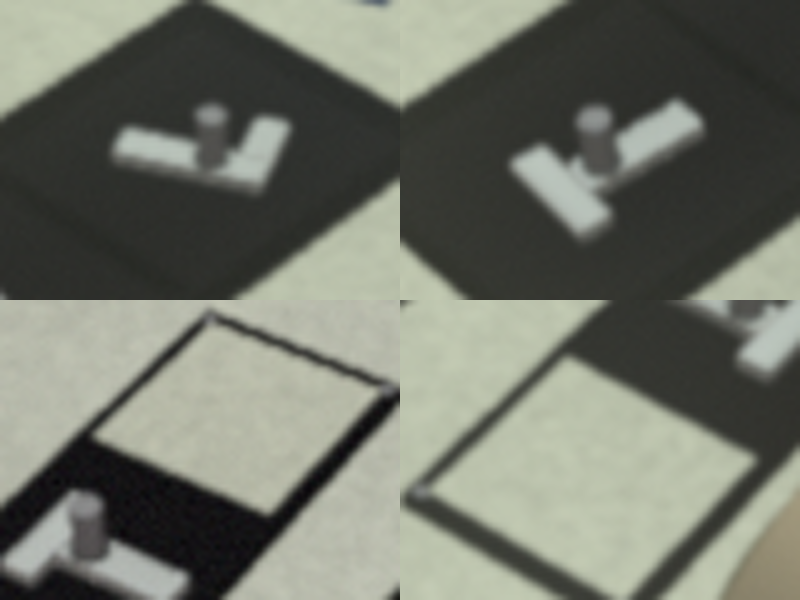

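Candidates: near bin, scene (280,282), is an L-shape. Middle bin, (324,232), is the fork. Far bin, (361,194) in scene and (180,243) in side, has a crossbar sticking out both sides of its stem, so it is a T. The yellow T on the table is at (366,155). The sample on the board in use is a T, so the clamp to take is the one in the far bin. Next I'll work out the positions.

```bash
python3 - <<'E'
from h import *
S=lambda cu,cv_,x,y:(cu-40+x/5,cv_-30+y/5)
print("knob",ray("scene",*S(360,192,210,112),.039),ray("side",*S(180,243,195,118),.039))
for p in[(132,205),(163,222)]:print("stem scene",ray("scene",*S(360,192,*p),.013))
for p in[(277,98),(303,122)]:print("stem side",ray("side",*S(180,243,*p),.013))
for p in[(142,145),(112,165),(182,238),(210,212)]:print("bar side",ray("side",*S(180,243,*p),.013))
w=[ray("scene",*S(240,205,*p),.008) for p in[(210,26),(378,95),(270,215),(92,137)]]
w2=[ray("side",*S(308,250,*p),.008) for p in[(30,190),(168,55),(357,158),(225,299)]]
for q in(w,w2):print("sq",np.round(q,4)[:,:2].tolist(),np.mean(q,0))
print("samplek",ray("scene",*S(217,225,202,104),.042),ray("side",*S(337,220,206,115),.042))
E
```

```text
knob [0.64407479 0.07940944 0.039     ] [0.64309693 0.0760966  0.039     ]
stem scene [0.63468605 0.03188011 0.013     ]
stem scene [0.65105297 0.03024858 0.013     ]
stem side [0.64883083 0.03152037 0.013     ]
stem side [0.63055525 0.03334293 0.013     ]
bar side [0.66903041 0.08675153 0.013     ]
bar side [0.66926402 0.1021548  0.013     ]
bar side [0.61795271 0.10803463 0.013     ]
bar side [0.62042775 0.09155358 0.013     ]
sq [[0.3951, -0.0387], [0.4879, -0.0317], [0.4965, -0.1218], [0.4021, -0.1298]] [ 0.44538005 -0.08051289  0.008     ]
sq [[0.4848, -0.0308], [0.4938, -0.1248], [0.3996, -0.1324], [0.3918, -0.0405]] [ 0.44248114 -0.08213212  0.008     ]
samplek [ 0.45481696 -0.18743613  0.042     ] [ 0.45105686 -0.18979747  0.042     ]
```

Far-bin T clamp: knob at about (0.6435, 0.078), stem pointing to −y. Centre of the square: about (0.444, −0.081). I'll travel at height first.

Emit:
drive_tool --offset '[[0.8,-0.6,0],[0.8,-0.6,0],[0.8,-0.6,0],[0.8,-0.6,0],[0.8,-0.6,0],[0.8,-0.6,0],[0.8,-0.6,0],[0.8,-0.6,0],[0.8,-0.6,0],[0.8,-0.6,0]]' --turn '[[0,0,0],[0,0,0],[0,0,0],[0,0,0],[0,0,0],[0,0,0],[0,0,0],[0,0,0],[0,0,0],[0,0,0]]' --hand '[1,1,1,1,1,1,1,1,1,1]' --newtons 60

```text
time_s: 1.35
position: [0.3839, -0.2258, 0.2312]
tool_rot: [[0.973, 0.233, -0.0], [0.233, -0.973, 0.0], [-0.0, -0.0, -1.0]]
ft_force: [0.8, -0.4, -0.7]
grip_width: 0.0858
gripper_force: 0.0
```

Emit:
drive_tool --offset '[[0.8,-0.6,0],[0.8,-0.6,0],[0.8,-0.6,0],[0.8,-0.6,0],[0.8,-0.6,0],[0.8,-0.6,0],[0.8,-0.6,0],[0.8,-0.6,0],[0.8,-0.6,0],[0.8,-0.6,0]]' --turn '[[0,0,0],[0,0,0],[0,0,0],[0,0,0],[0,0,0],[0,0,0],[0,0,0],[0,0,0],[0,0,0],[0,0,0]]' --hand '[1,1,1,1,1,1,1,1,1,1]'

```text
time_s: 2.6
position: [0.6393, 0.082, 0.2309]
tool_rot: [[0.973, 0.233, -0.001], [0.233, -0.973, 0.0], [-0.001, -0.0, -1.0]]
ft_force: [0.6, -0.7, -0.1]
grip_width: 0.0857
gripper_force: 0.0
```

Emit:
drive_tool --offset '[[0,0,0],[0,0,0],[0,0,0],[0,0,0],[0,0,0],[0,0,0],[0,0,0],[0,0,0],[0,0,0],[0,0,0]]' --turn '[[0,0,-1],[0,0,-1],[0,0,-1],[0,0,-1],[0,0,-1],[0,0,-1],[0,0,-1],[0,0,-1],[0,0,-1],[0,0,-1]]' --hand '[1,1,1,1,1,1,1,1,1,1]'

```text
time_s: 3.85
position: [0.6386, 0.0808, 0.2308]
tool_rot: [[0.282, 0.96, -0.001], [0.96, -0.282, 0.0], [-0.0, -0.001, -1.0]]
ft_force: [0.3, 0.8, -0.1]
grip_width: 0.0855
gripper_force: 0.0
```

Emit:
drive_tool --offset '[[0,0,0],[0,0,0],[0,0,0],[0,0,0],[0,0,0],[0,0,0],[0,0,0],[0,0,0],[0,0,0],[0,0,0]]' --turn '[[0,0,-1],[0,0,-1],[0,0,-0.25],[0,0,0],[0,0,0],[0,0,0],[0,0,0],[0,0,0],[0,0,0],[0,0,0]]' --hand '[1,1,1,1,1,1,1,1,1,1]'

```text
time_s: 5.1
position: [0.6387, 0.0808, 0.2313]
tool_rot: [[0.053, 0.999, -0.0], [0.999, -0.053, 0.0], [0.0, -0.0, -1.0]]
ft_force: [0.0, 0.6, 0.3]
grip_width: 0.0857
gripper_force: 0.0
```

```bash
python3 - <<'E'
from h import *
s=observe(); print(s["time_s"],s["position"],s["tool_rot"],s["q"])
c=camera_info("wrist")
w=get_image("wrist")
cv2.imwrite("pics/w1.png",w)
import pickle;pickle.dump({k:np.array(v) if k=="world_to_cam" else v for k,v in c.items()},open("w1.pkl","wb"))
E
```

```text
5.1 [0.6387066  0.08084869 0.23131969] [[ 5.31968286e-02  9.98584046e-01 -2.90072841e-05]
 [ 9.98584045e-01 -5.31968270e-02  5.24847660e-05]
 [ 5.08673545e-05 -3.17582342e-05 -9.99999998e-01]] [-3.30288825e+00  3.15509892e+01  5.77940716e+01  2.90659663e-03
  9.06567717e+01 -2.53461857e-01]
```

View pics/w1.png

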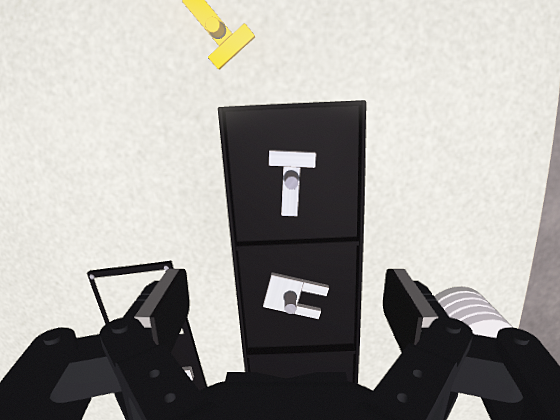

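Confirmed: this is the aluminium T in the far bin, knob top at about wrist (291,183), stem end at (290,216) and crossbar at y 150–166. The yellow T is well away at (220,40).

```bash
python3 - <<'E'
from h import *
import pickle; c=pickle.load(open("w1.pkl","rb"))
r=lambda u,v,z:print(u,v,np.round(ray("wrist",u,v,z,c),4))
r(291,184,.039);r(291,171,.013)
for p in[(282,216),(298,216),(269,151),(315,152),(269,165),(316,167)]:r(*p,.013)
w=cv2.imread("pics/w1.png")
cv2.imwrite("pics/w1c.png",cv2.resize(w[140:230,240:345],(700,600),interpolation=cv2.INTER_CUBIC))
E
```

```text
291 184 [0.6442 0.0779 0.039 ]
291 171 [0.645 0.086 0.013]
282 216 [0.6325 0.0355 0.013 ]
298 216 [0.6504 0.0346 0.013 ]
269 151 [0.6228 0.1088 0.013 ]
315 152 [0.6714 0.1051 0.013 ]
269 165 [0.6218 0.0938 0.013 ]
316 167 [0.672 0.089 0.013]
```

View pics/w1c.png

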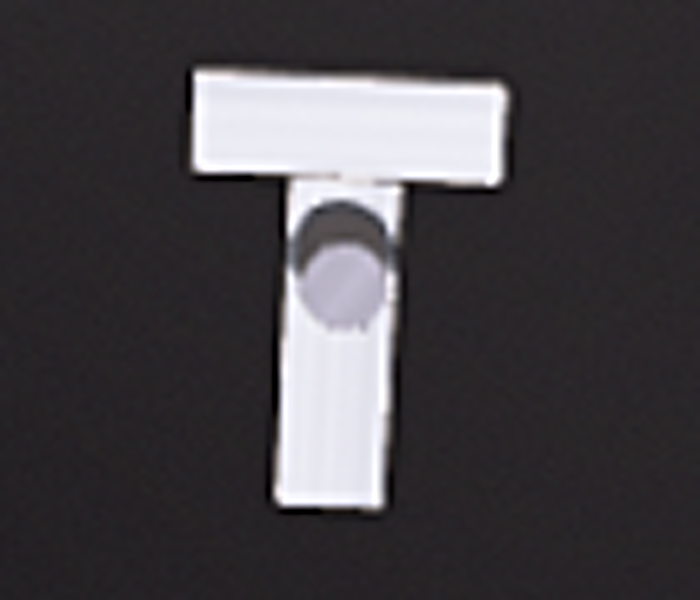

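Emit:
drive_tool --offset '[[-0.055,0.145,0.6],[0,0,0.6],[0,0,0.6],[0,0,0.6],[0,0,0.6],[0,0,0.6],[0,0,0.6],[0,0,0.6],[0,0,0.4],[0,0,0.1]]' --turn '[[0,0,0],[0,0,0],[0,0,0],[0,0,0],[0,0,0],[0,0,0],[0,0,0],[0,0,0],[0,0,0],[0,0,0]]' --hand '[1,1,1,1,1,1,1,1,1,1]'

```text
time_s: 6.4
position: [0.6441, 0.0783, 0.0185]
tool_rot: [[0.053, 0.999, -0.001], [0.999, -0.053, 0.0], [0.0, -0.001, -1.0]]
ft_force: [-0.2, 0.0, -0.8]
grip_width: 0.0855
gripper_force: 0.0
```

Emit:
drive_tool --offset '[[0,0,0],[0,0,0],[0,0,0],[0,0,0],[0,0,0],[0,0,0],[0,0,0],[0,0,0],[0,0,0],[0,0,0]]' --turn '[[0,0,0],[0,0,0],[0,0,0],[0,0,0],[0,0,0],[0,0,0],[0,0,0],[0,0,0],[0,0,0],[0,0,0]]' --hand '[1,0.8,0.6,0.4,0.2,0,0,0,0,0]'

```text
time_s: 7.65
position: [0.6445, 0.0783, 0.0196]
tool_rot: [[0.053, 0.999, 0.0], [0.999, -0.053, -0.0], [-0.0, 0.0, -1.0]]
ft_force: [-1.6, 0.7, 4.9]
grip_width: 0.0115
gripper_force: 58.7
```

Emit:
drive_tool --offset '[[0,0,-0.1],[0,0,-0.2],[0,0,-0.3],[0,0,-0.3],[0,0,-0.3],[0,0,-0.3],[0,0,-0.3],[0,0,-0.2],[0,0,0],[0,0,0]]' --turn '[[0,0,0],[0,0,0],[0,0,0],[0,0,0],[0,0,0],[0,0,0],[0,0,0],[0,0,0],[0,0,0],[0,0,0]]' --hand '[0,0,0,0,0,0,0,0,0,0]'

```text
time_s: 8.9
position: [0.6441, 0.0784, 0.0988]
tool_rot: [[0.053, 0.999, -0.001], [0.999, -0.053, 0.0], [0.0, -0.001, -1.0]]
ft_force: [0.4, 0.3, -1.1]
grip_width: 0.0115
gripper_force: 58.5
```

```bash
python3 - <<'E'
from h import *
s=observe(); print(s["time_s"],s["position"],s["grip_width"],s["gripper_force"])
a=get_image("scene");b=get_image("side");w=get_image("wrist")
f=lambda i,u,v,h=45:cv2.resize(i[v-h:v+h,u-60:u+60],(400,300),interpolation=cv2.INTER_CUBIC)
def pj(n,p):
    c=camera_info(n);q=np.array(c["world_to_cam"])@[*p,1];x=q[:2]/q[2];x=x*(1+c["k1"]*(x@x));return int(x[0]*c["fx"]+c["cx"]),int(x[1]*c["fy"]+c["cy"])
P=s["position"];pa,pb=pj("scene",P),pj("side",P);print(pa,pb)
g=np.hstack([f(a,*pa),f(b,*pb)])
cv2.imwrite("pics/c3.png",np.vstack([g,np.hstack([cv2.resize(w,(400,300))]*2)]))
E
```

```text
8.9 [0.64414574 0.07835873 0.09883909] 0.011534658251260198 58.528634905815125
(365, 162) (173, 215)
```

View pics/c3.png

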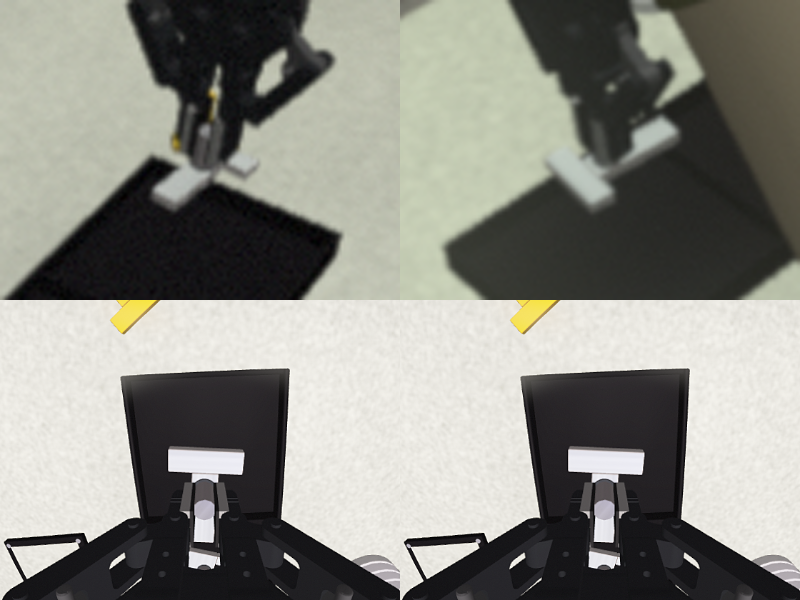

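The clamp is held level by its knob, with the underside about 14.6 mm below the TCP. I'll carry it over to the square.

Emit:
drive_tool --offset '[[-0.2,-0.24,0],[-0.4,-0.46,0],[-0.52,-0.58,0],[-0.52,-0.58,0],[-0.52,-0.58,0],[-0.52,-0.58,0],[-0.52,-0.58,0],[-0.52,-0.58,0],[-0.32,-0.36,0],[-0.2,-0.24,0]]' --turn '[[0,0,0],[0,0,0],[0,0,0],[0,0,0],[0,0,0],[0,0,0],[0,0,0],[0,0,0],[0,0,0],[0,0,0]]' --hand '[0,0,0,0,0,0,0,0,0,0]'

```text
time_s: 10.3
position: [0.4438, -0.0814, 0.0995]
tool_rot: [[0.054, 0.999, 0.0], [0.999, -0.054, -0.0], [-0.0, 0.0, -1.0]]
ft_force: [0.2, 0.9, -0.7]
grip_width: 0.0117
gripper_force: 58.6
```

Emit:
drive_tool --offset '[[0,0,0],[0,0,0.3],[0,0,0.3],[0,0,0.3],[0,0,0.3],[0,0,0.2],[0,0,0.15],[0,0,0.1],[0,0,0],[0,0,0]]' --turn '[[0,0,0],[0,0,0],[0,0,0],[0,0,0],[0,0,0],[0,0,0],[0,0,0],[0,0,0],[0,0,0],[0,0,0]]' --hand '[0,0,0,0,0,0,0,0,0,0]'

```text
time_s: 11.55
position: [0.4446, -0.0809, 0.0335]
tool_rot: [[0.053, 0.999, 0.001], [0.999, -0.053, -0.0], [-0.0, 0.001, -1.0]]
ft_force: [0.5, -0.5, -0.3]
grip_width: 0.0114
gripper_force: 58.6
```

```bash
python3 - <<'E'
from h import *
s=observe(); print(s["time_s"],s["position"],s["grip_width"],s["gripper_force"])
a=get_image("scene");b=get_image("side")
f=lambda i,u,v,h=45:cv2.resize(i[v-h:v+h,u-60:u+60],(400,300),interpolation=cv2.INTER_CUBIC)
cv2.imwrite("pics/c4.png",np.hstack([f(a,240,205),f(b,308,250)]))
E
```

```text
11.55 [ 0.44460349 -0.08094117  0.03354987] 0.011352334427466077 58.593708872795105
```

View pics/c4.png

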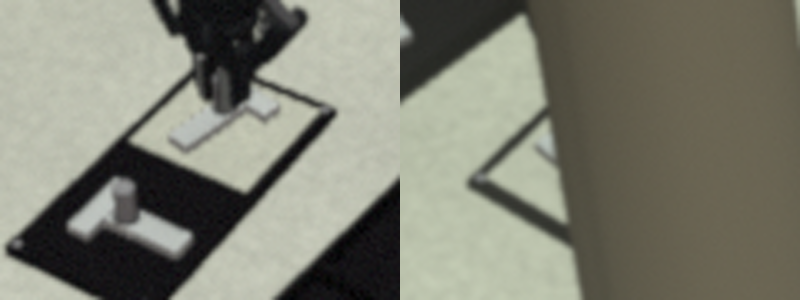

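The clamp is over the square, level, with its underside about 11 mm above the board. I'll lower it slowly.

Emit:
drive_tool --offset '[[0,0,0.06],[0,0,0.05],[0,0,0.05],[0,0,0.04],[0,0,0.03],[0,0,0.02],[0,0,0.01],[0,0,0.01],[0,0,0],[0,0,0]]' --turn '[[0,0,0],[0,0,0],[0,0,0],[0,0,0],[0,0,0],[0,0,0],[0,0,0],[0,0,0],[0,0,0],[0,0,0]]' --hand '[0,0,0,0,0,0,0,0,0,0]'

```text
time_s: 12.9
position: [0.4445, -0.0809, 0.0226]
tool_rot: [[0.053, 0.999, 0.0], [0.999, -0.053, -0.0], [-0.0, 0.0, -1.0]]
ft_force: [-0.6, -0.3, 1.1]
grip_width: 0.0115
gripper_force: 58.8
```

Emit:
drive_tool --offset '[[0,0,0.01],[0,0,0.01],[0,0,0.01],[0,0,0],[0,0,0],[0,0,0],[0,0,0],[0,0,0],[0,0,0],[0,0,0]]' --turn '[[0,0,0],[0,0,0],[0,0,0],[0,0,0],[0,0,0],[0,0,0],[0,0,0],[0,0,0],[0,0,0],[0,0,0]]' --hand '[0,0,0,0,0,0,0,0,0,0]'

```text
time_s: 14.15
position: [0.4445, -0.0809, 0.0225]
tool_rot: [[0.053, 0.999, 0.001], [0.999, -0.053, -0.001], [-0.0, 0.001, -1.0]]
ft_force: [-4.2, 1.6, 18.8]
grip_width: 0.0118
gripper_force: 60.6
```

It is in contact with the board, 19 N up. I'll relieve the press, open, then retreat.

Emit:
drive_tool --offset '[[0,0,-0.02],[0,0,0],[0,0,0],[0,0,0],[0,0,0],[0,0,0],[0,0,0],[0,0,0],[0,0,0],[0,0,0]]' --turn '[[0,0,0],[0,0,0],[0,0,0],[0,0,0],[0,0,0],[0,0,0],[0,0,0],[0,0,0],[0,0,0],[0,0,0]]' --hand '[0,0,0.2,0.3,0.4,0.5,0.6,0.7,0.7,0.7]'

```text
time_s: 15.4
position: [0.4444, -0.0809, 0.0221]
tool_rot: [[0.053, 0.999, -0.0], [0.999, -0.053, 0.0], [0.0, -0.0, -1.0]]
ft_force: [-0.4, 0.0, -0.0]
grip_width: 0.0597
gripper_force: 0.0
```

Emit:
drive_tool --offset '[[0,0,-0.2],[0,0,-0.5],[0,0,-0.7],[0,0,-0.7],[0,0,-0.7],[0,0,-0.7],[0,0,-0.5],[0,0,0],[0,0,0],[0,0,0]]' --turn '[[0,0,0],[0,0,0],[0,0,0],[0,0,0],[0,0,0],[0,0,0],[0,0,0],[0,0,0],[0,0,0],[0,0,0]]' --hand '[0.7,0.7,0.7,0.7,0.7,0.7,0.7,0.7,0.7,0.7]'

```text
time_s: 16.65
position: [0.4441, -0.0807, 0.1813]
tool_rot: [[0.053, 0.999, -0.002], [0.999, -0.053, 0.001], [0.001, -0.002, -1.0]]
ft_force: [0.8, 0.1, 0.1]
grip_width: 0.0597
gripper_force: 0.0
```

```bash
python3 - <<'E'
from h import *
s=observe(); print(s["time_s"],s["position"],s["grip_width"],s["gripper_force"])
a=get_image("scene");w=get_image("wrist")
cv2.imwrite("pics/c5.png",np.hstack([cv2.resize(a[160:250,180:300],(400,300),interpolation=cv2.INTER_CUBIC),cv2.resize(w,(400,300))]))
E
```

```text
16.65 [ 0.44408783 -0.08071093  0.18133558] 0.059678823413429234 0.0
```

View pics/c5.png

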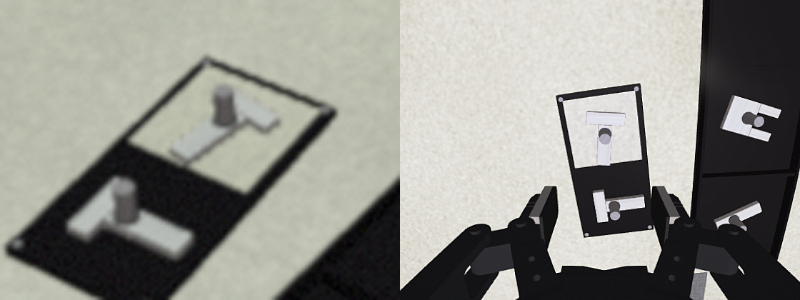

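The T clamp lies flat in the white square with its knob upright in the middle (wrist panel at about (604,138)). The sample is a T too, and the gripper is clear.

```bash
python3 -c "
from rig import env
print(env.close_job())"
```

```text
the job is handed in; nothing more can be done
None
```

The loose T-shaped clamp from the far bin now lies flat on the board in use with its knob at about the middle of the white square, released with the gripper clear; I handed the job in at about 17 s of the 35 s allowed, and no verdict was returned.

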